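# Unhook a lens cassette from its lipped dock and seat it in the beam line

### The arm

A 6-joint arm with a two-finger parallel gripper is mounted at the origin on the work surface. World frame = base frame: x ahead of the robot, y to its left, z up, the work surface at z = 0. Lengths are in m, angles in rad, forces in N, time in s.
With the tool pointing down it reaches from about 0.35 to 0.775 m from the base axis. Payload 7.3 kg.
Tool frame: the origin (TCP) lies midway between the tips of the shut fingers; the grasp point (between the pads) lies 19 mm behind it; z points along the fingers, y is the line along which they close (so a half turn about z gives the same grasp; the last joint's range is limited). The gripper opens to 92 mm and grips with 3 to 60 N. Pads are 19 mm wide; open, the fingers measure 130 mm over their backs; the gripper's body (75 mm by 190 mm) begins 47 mm behind the grasp point.
Start: joints at [-1.374, 0.342, 1.524, -0, 1.275, -0.146], TCP at [0.176, -0.494, 0.227] pointing down, gripper open.
Joint ranges: [-2.53, 2.53], [-0.77, 2.02], [0.04, 2.7], [-1, 4.14], [0.28, 2.66], [-3.11, 3.11]. Speed limits (rad/s): [2.57, 2.57, 3.14, 3.14, 3.14, 3.14].

### API

Orientations are given as [roll, pitch, yaw] about the fixed x, y, z axes, in that order (R = Rz(yaw) Ry(pitch) Rx(roll)).
In Python, from cell import monitor, vision, workorder gives the robot as it stands.
- The arm moves only by the tool move_arm, never from a script. Its argument "rows" is a list of rows, each a list of 5 numbers: the shift along the world's x, y, z in mm, then the turn about the world's z in rad, then the closure, from -1 (fully open) to 1 (shut). A call has 1 to 12 rows; each row shifts and turns the commanded pose from where the row before left it; what a row does not reach is not made up. A row lasts 1/10 s, in which the tool goes at most 50 mm and 8.59 degrees, less where a joint would pass 70% of its speed; a pose out of reach is approached as far as the arm can. A call is refused whole if a number of a shift passes 50 or a number of a turn 0.15, either way. A call with a gripper value outside its range is refused whole. The fingers move at their own pace and stop on an object; "newtons" is the grip in N (left out, the last holds). Time passes only in rows, so rows that do not move let the fingers close. It gives the time, the measured TCP pose, the force, the opening and the grip force at its end, in the units of the state.
- monitor.observe(): the state, without advancing time (a new reading comes with each control period).
- vision.read_camera(name): name is "side" or "top"; returns the picture (480x640x3 uint8, red, green, blue); there is no depth.
- vision.get_calibration(name): a dict with "K" (3x3 intrinsics, pixels), "k1" (the pictures are not rectified: a ray, as slopes to the right and down, at radius r is drawn at 1 + k1 r^2 times it, then the intrinsics apply), "T" (4x4, takes a point from camera to world coordinates). Camera axes: x right, y up, looking along -z (the intrinsics and any distortion apply to the point x, -y, -z); pixel columns grow to the right and rows downward; lengths in m; the calibration is good to about 2 mm. A picture is of the moment at which its call begins. get_calibration takes no time and is no camera call.
- workorder.hand_in(): hands the job in; it is judged then, once.
The state is a dict: "time": time; "qpos": joint angles; "qvel": joint speeds; "joint_efforts": joint torques, N m; "tool_pos": TCP position; "tool_rot": TCP orientation; "contact_force": force on the tool from outside, world axes, zero at the start; "torque": the same for the moment, N m; "opening": finger opening in m; "grip_force": force on a finger pad.
Only numpy, scipy, OpenCV 4.12 (cv2) and the standard library are available. Lean on these libraries where they do the work, as an engineer would, in place of code of your own. Each camera call takes 0.05 s, during which the arm holds its last target. There are 200 camera calls.

### The job

Take the cassette with the round glass window out of its dock: its toe is hooked under a retaining lip whose height you must feel for, so tip its top over towards the lip side until the heel rises over the sill, ease it out heel first and lift it away without forcing or jamming it. Then stand it upright in the empty open holder, lowering it right down onto the pocket floor before you let go. Leave the blank cassette and everything else on the table where it is.

Things in the scene. Friction and masses are not known exactly. Their poses are not given: they have to be found in the camera images.
- lens_cassette_tab (a point): centre of the grip tab of the lens cassette, the one with a round glass window: black, rigid, L-shaped, about 0.16 kg, 110 mm tall. An upright plate 12 mm thick (x), 60 mm wide (y) up to 75 mm, then the tab, 12 mm thick (x), 36 mm wide (y), from 75 to 110 mm. This point is 92.5 mm above the underside and 7 mm to +x of the foot's centre
- lens_cassette_foot (a point): centre of the underside of the lens cassette's foot: flat, 36 (x) x 60 (y) mm, 5 mm thick. z runs up the plate, -x points to the toe edge (18 mm away), +x to the heel edge (18 mm); the plate stands on x=+1 to +13. In the dock the toe is tucked 11.5 to 13.5 mm under the lip: a straight lift stops at the lip after 7+u mm, a level pull stops at the sill. u: see dock_a
- lens_cassette: same origin as its foot point. To free it: lift till the lip is felt, lower 7 mm from there, tip the top 25 degrees towards the lip about the toe's bottom edge, then ease the toe 2 mm from the front wall: the heel is then 1 to 2 mm over the sill. Draw it heel first along its tilted foot, 18 to 22 mm, and lift. If too low, the heel catches under the sill's ledge; too high, the toe jams on the lip
- dock_a_floor (a point): centre of the channel floor, 12 mm above the table, of the fixed steel dock that holds the lens cassette (base 75 x 92 mm). x points from lip to sill, away from the robot within 0.4 rad; y along the channel, z up. In mm: front wall at x=-22, rear sill wall from x=+23 to +27, side cheeks at y=+-32 (38 high). The seated cassette has the dock's yaw
- dock_a: same dock, origin on the table, 12 mm under the floor point. Front wall, lip and sill are one keeper frame, clamped at an unknown height u of 0 to 20 mm, new each time. The lip overhangs from the front wall to x=-6 mm, underside 12+u, top 15+u mm above the channel floor. The sill's top, at 14+u, is a ledge 2 mm thick that reaches inwards to x=+19
- blank_cassette_mid (a point): middle of the plate, 55 mm above the underside, of the other cassette: same outline and size but a solid plate with no window; it sits in the other, equal dock and stays there
- dock_b_floor (a point): channel floor centre of the other dock, same as dock_a, which holds the blank cassette
- holder_floor (a point): centre of the pocket floor, 12 mm above the table, of the fixed dark steel beam-line holder: a plain open-topped pocket without lip, 42 (x) x 66 (y) mm inside, walls 12 mm high and 6 mm thick, base 75 x 92 mm. x points away from the robot within 0.4 rad, z up. The cassette's foot fits with 3 mm to spare on each side; either way round will do
- post_holder_mid (a point): bystander: short black cylindrical post holder, 32 mm wide, 45 mm tall; this point is on it 22 mm above the table
- fork_clamp_mid (a point): bystander: flat dark steel fork clamp, 63 x 30 x 10 mm; this point is on it 5 mm above the table
- mirror_mount_mid (a point): bystander: round mirror on a black post, 119 mm tall, foot 48 mm wide; this point is on it 50 mm above the table
- iris_mount_mid (a point): bystander: small iris on a black post, 99 mm tall, foot 48 mm wide; this point is on it 45 mm above the table
- steel_post_mid (a point): bystander: bare steel post standing upright, 13 mm thick, 75 mm tall; this point is on it 38 mm above the table
- driver_mid (a point): bystander: screwdriver lying on the table; this point is on it 12 mm above the table

How it is judged:
On the way, in this order (a step that is already met when the one before it is completed fails the run):
1. the lens cassette is out of its dock and lifted clear (foot more than 50 mm above the dock's channel floor) (z of lens_cassette_foot in the frame of dock_a_floor above 0.05 m), for 0.2 s.
2. the lens cassette stands on the holder's floor (within 6 mm of centre, 4 mm of the floor, 0.07 rad of upright) while still held by the fingers (horizontal distance between lens_cassette_foot and holder_floor below 0.006 m and z of lens_cassette_foot in the frame of holder_floor below 0.004 m and angle between lens_cassette_foot's own z axis and vertical below 0.07 rad and contact force between the fingers and lens_cassette above 0.5 N), for 0.1 s.
At the end, for the whole second after the job is handed in: the lens cassette rests released in the holder's pocket: foot within 6 mm of the pocket's centre, within 4 mm of its floor, upright to 0.07 rad, square with it to 0.2 rad (either way round), still; the blank cassette within 10 mm and every bystander within 20 mm of where it began (horizontal distance between lens_cassette_foot and holder_floor below 0.006 m and z of lens_cassette_foot in the frame of holder_floor below 0.004 m and angle between lens_cassette_foot's own z axis and vertical below 0.07 rad and angle between the x axis of lens_cassette_foot and the x axis of holder_floor, either way round below 0.2 rad and linear speed of lens_cassette below 0.02 m/s and contact force between the fingers and lens_cassette below 0.1 N and distance of blank_cassette_mid from where it was at the start of the episode below 0.01 m and distance of each of post_holder_mid, fork_clamp_mid, mirror_mount_mid, iris_mount_mid, steel_post_mid, driver_mid from where it was at the start of the episode below 0.02 m); the robot touches nothing.
It fails at once if the lens cassette is forced against its dock with more than 45 N (contact force between lens_cassette and dock_a above 45 N).
It fails at once if the blank cassette is moved by more than 10 mm (distance of blank_cassette_mid from where it was at the start of the episode above 0.01 m).
It fails at once if any bystander is moved by more than 20 mm (distance of any of post_holder_mid, fork_clamp_mid, mirror_mount_mid, iris_mount_mid, steel_post_mid, driver_mid from where it was at the start of the episode above 0.02 m).
It also fails if it takes over 64 s, if anything falls off the work surface, if the arm or the gripper's body presses on something with over 40 N, if the wrist force passes 120 N, or if a joint passes its speed limit or range.

## Working session

There is one attempt and no reset: what is moved stays moved. The work goes in short steps, Python scripts to look and compute and a tool call to move; the robot and the scene stay as the last step left them, time stands still between calls to the robot, and variables do not carry over. Pictures are saved under pics/ and viewed, at most 10 in all, crops included, and the job is handed in when it is done.

Besides the shell and the picture viewer there is one more tool, called after "Call:" as name(argument=value, ...) on one line, values as JSON. move_arm: Moves the arm, as the interface text tells. Its arguments: {"type":"object","properties":{"rows":{"type":"array","items":{"type":"array","items":{"type":"number"}}},"newtons":{"type":"number"}},"required":["rows"]}

```bash
mkdir -p pics; ls; python3 - <<'E'
from cell import monitor, vision, workorder
import cv2
print(monitor.observe())
for n in("side","top"):
    im=vision.read_camera(n); cv2.imwrite(f"pics/{n}0.png",im[:,:,::-1]); print(n,vision.get_calibration(n))
E
```

```text
pics
{'time': 0.0, 'qpos': array([-1.37398924e+00,  3.42736651e-01,  1.52503628e+00, -6.04925792e-06,
        1.27542460e+00, -1.45986987e-01]), 'qvel': array([-0.00014445, -0.00081409,  0.00015884,  0.00208349,  0.00145615,
        0.00044429]), 'joint_efforts': array([-4.74817516e-04, -4.31244600e+01, -2.44220763e+01,  7.14959647e-02,
        5.58614067e-02, -1.14956806e-04]), 'tool_pos': array([ 0.17640461, -0.49402466,  0.22603103]), 'tool_rot': array([-3.14000400e+00, -2.27737146e-04,  3.42795659e-01]), 'contact_force': array([ 0.46144942,  0.03435856, -0.20824989]), 'torque': array([ 0.0032453 , -0.05680961,  0.0111135 ]), 'grip_force': 0.0, 'opening': 0.09170402951944023}
side {'K': array([[443.1784934 ,   0.        , 316.37395369],
       [  0.        , 443.1784934 , 243.38249175],
       [  0.        ,   0.        ,   1.        ]]), 'k1': 0.023266322703662624, 'T': array([[-7.82934250e-01,  3.02438734e-01, -5.43640298e-01,
        -5.49942679e-02],
       [-6.22104418e-01, -3.80299961e-01,  6.84366885e-01,
         8.29388809e-01],
       [ 2.32669596e-04,  8.74015304e-01,  4.85898337e-01,
         6.38756685e-01],
       [ 0.00000000e+00,  0.00000000e+00,  0.00000000e+00,
         1.00000000e+00]])}
top {'K': array([[467.54263588,   0.        , 323.33251629],
       [  0.        , 467.54263588, 232.31612199],
       [  0.        ,   0.        ,   1.        ]]), 'k1': -0.04965625581963214, 'T': array([[-0.00975205,  0.98160347, -0.19068173,  0.38354456],
       [-0.99993787, -0.0106028 , -0.00344188,  0.08929006],
       [-0.00540032,  0.19063632,  0.98164588,  1.04018362],
       [ 0.        ,  0.        ,  0.        ,  1.        ]])}
```

View pics/side0.png

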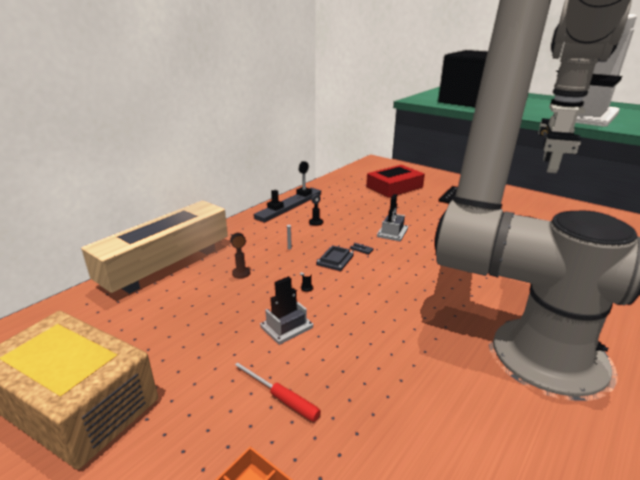

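View pics/top0.png

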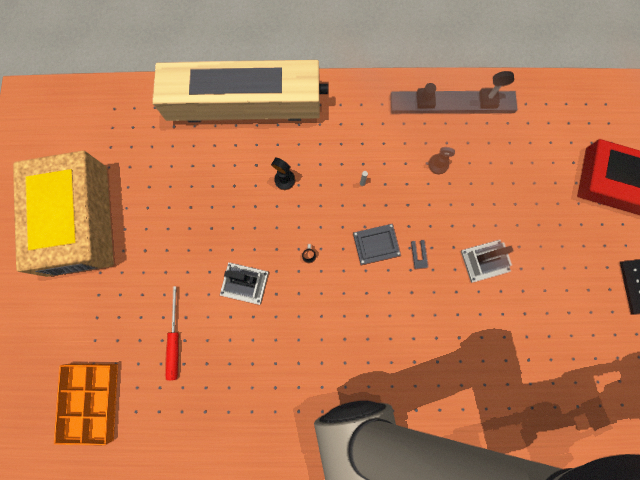

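The top view shows two docks, at about (245,283) and (487,260), and the empty holder at (377,244). In the side view they are at (286,310), (393,225) and (335,258). I'll enlarge both docks and the holder.

```bash
python3 - <<'E'
import cv2,numpy as np
t=cv2.imread("pics/top0.png");s=cv2.imread("pics/side0.png")
def c(im,u,v,w,h): return cv2.resize(im[v-h//2:v+h//2,u-w//2:u+w//2],(400,300),interpolation=cv2.INTER_CUBIC)
o=np.vstack([np.hstack([c(t,245,283,64,48),c(t,487,260,64,48)]),np.hstack([c(s,286,306,80,60),c(s,393,216,64,48)])])
cv2.imwrite("pics/crop1.png",o)
o=np.vstack([np.hstack([c(t,377,244,64,48),c(t,309,252,64,48)]),np.hstack([c(s,335,258,64,48),c(s,362,248,64,48)])])
cv2.imwrite("pics/crop2.png",o)
E
```

```text
(no output)
```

View pics/crop1.png

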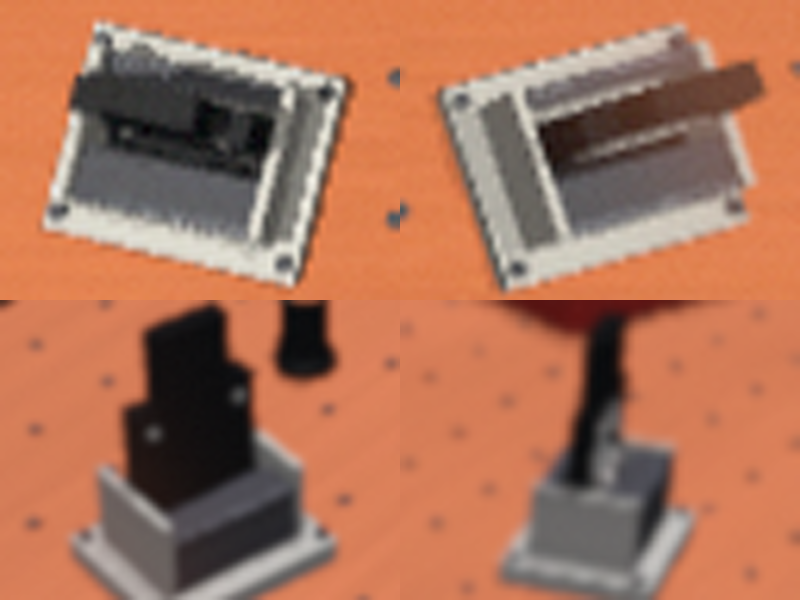

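View pics/crop2.png

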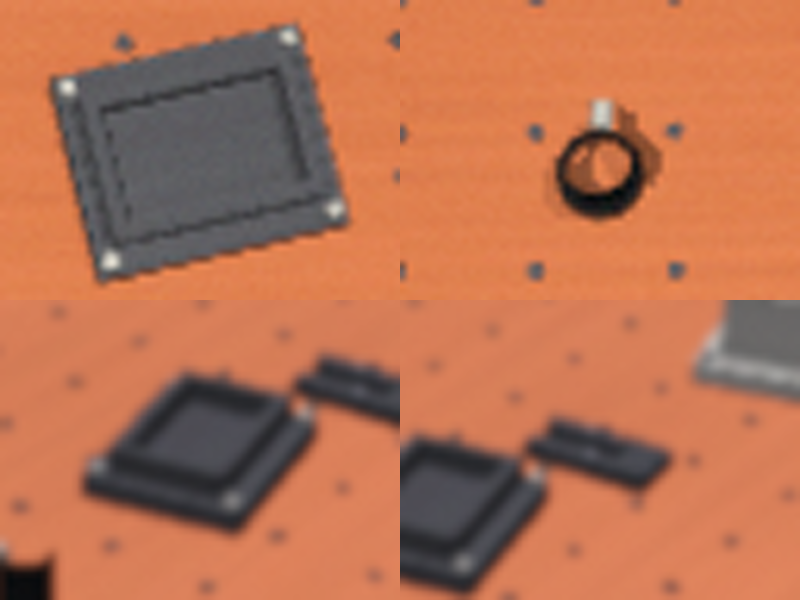

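The left cassette shows a solid plate with no window in the side view, so the right one should be the lens cassette. Corner screws are visible on both docks and the holder. I'll triangulate them and check contrast on both plates.

```bash
cat > h.py <<'E'
import cv2,numpy as np
from cell import monitor,vision
def ray(n,u,v):
    c=vision.get_calibration(n);K,k,T=c["K"],c["k1"],c["T"]
    d=np.array([(u-K[0,2])/K[0,0],(v-K[1,2])/K[1,1]]);s=d.copy()
    for _ in range(20): s=d/(1+k*(s@s))
    return T[:3,3],T[:3,:3]@np.array([s[0],-s[1],-1])
def plane(n,u,v,z):
    o,d=ray(n,u,v); return o+d*(z-o[2])/d[2]
def tri(a,b):
    o1,d1=ray("top",*a);o2,d2=ray("side",*b)
    s=np.linalg.lstsq(np.c_[d1,-d2],o2-o1,rcond=None)[0];p,q=o1+d1*s[0],o2+d2*s[1]
    return (p+q)/2,np.linalg.norm(p-q)
def proj(n,p):
    c=vision.get_calibration(n);K,k,T=c["K"],c["k1"],c["T"]
    q=T[:3,:3].T@(np.asarray(p)-T[:3,3]);s=np.array([q[0],-q[1]])/-q[2];s=s*(1+k*s@s)
    return s*K[0,0]+K[:2,2]
def crop(x,y,u,v,s,x0,y0,w=64,h=48): return (u-w//2+(x-x0+.5)/s-.5, v-h//2+(y-y0+.5)/s-.5)
E
python3 - <<'E'
from h import *
np.set_printoptions(precision=4,suppress=True)
S={"lens":[crop(x,y,487,260,6.25,400,0) for x,y in[(461,101),(680,42),(735,205),(516,268)]],
"blank":[crop(x,y,245,283,6.25,0,0) for x,y in[(104,40),(326,92),(285,263),(58,211)]],
"hold":[crop(x,y,377,244,6.25,0,0) for x,y in[(67,87),(289,36),(335,209),(110,260)]]}
for k,s in S.items():
    P=np.array([plane("top",*p,.012) for p in s]);c=P.mean(0)
    e=np.linalg.norm(np.roll(P,-1,0)-P,axis=1)
    y=(P[0]-P[1]+P[3]-P[2]);x=(P[0]-P[3]+P[1]-P[2])
    print(k,c,e,"yaw x",np.arctan2(x[1],x[0]),"yaw y",np.arctan2(-y[0],y[1]))
h=S["hold"];sc=lambda x,y:crop(x,y,335,258,6.25,0,300)
for a,b in[(h[0],(97,466)),(h[2],(303,413)),(h[3],(233,500))]: print(tri(a,sc(*b)))
print(tri(S["blank"][2],crop(322,534,286,306,5,0,300,80,60)),tri(S["lens"][2],crop(687,514,393,216,6.25,400,300)))
t=cv2.imread("pics/top0.png");s=cv2.imread("pics/side0.png")
g=lambda im,u,v,w=48,h=36: cv2.resize(np.clip(255*(im[v-h//2:v+h//2,u-w//2:u+w//2]/255.)**.45,0,255).astype('u1'),(400,300),interpolation=cv2.INTER_CUBIC)
cv2.imwrite("pics/gam.png",np.vstack([np.hstack([g(s,286,300),g(s,393,216)]),np.hstack([g(t,245,280),g(t,487,258)])]))
E
```

```text
lens [ 0.5163 -0.269   0.012 ] [0.0832 0.0608 0.0829 0.0618] yaw x 0.25355889908215296 yaw y 0.2538783694001432
blank [0.4721 0.2698 0.012 ] [0.0815 0.0613 0.0824 0.062 ] yaw x -0.23086621822751585 yaw y -0.23345644921992495
hold [ 0.5573 -0.0258  0.012 ] [0.0822 0.0645 0.0823 0.0641] yaw x 0.2184782878655246 yaw y 0.21531560344353162
(array([0.5796, 0.022 , 0.0158]), np.float64(0.0012819604133525815))
(array([ 0.5352, -0.0717,  0.0158]), np.float64(0.0026249543014168824))
(array([0.5172, 0.0081, 0.016 ]), np.float64(0.0010258252616961018))
(array([0.433 , 0.2368, 0.0132]), np.float64(0.0008847526342144821)) (array([ 0.4965, -0.3172,  0.0119]), np.float64(0.0017151434665886784))
```

View pics/gam.png

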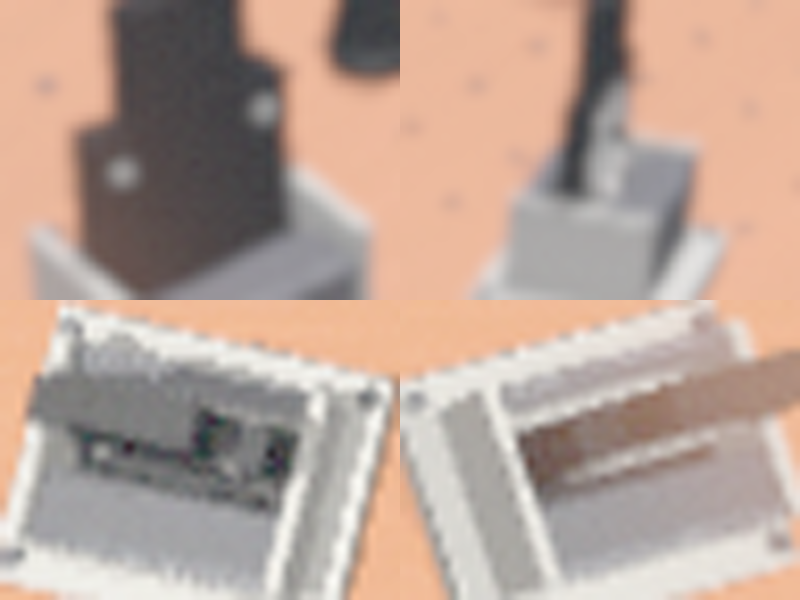

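```bash
python3 - <<'E'
from h import *
np.set_printoptions(precision=1,suppress=True)
c=np.array([.5163,-.269]);a=.2537;R=np.array([[np.cos(a),-np.sin(a)],[np.sin(a),np.cos(a)]])
def px(n,x,y,z,u,v,s,x0,y0,w=64,h=48):
    p=proj(n,[*(c+R@[x,y]),z]); return np.array([(p[0]-u+w//2+.5)*s-.5+x0,(p[1]-v+h//2+.5)*s-.5+y0])
for x in(.0005,.0125):
  for y in(-.018,.018): print("tab top",x,y,px("top",x,y,.122,487,260,6.25,400,0),px("side",x,y,.122,393,216,6.25,400,300))
for x in(-.032,.032):
  for y in(-.041,.041): print("screw",x,y,px("top",x,y,.012,487,260,6.25,400,0),px("side",x,y,.012,393,216,6.25,400,300))
for x in(-.0375,.0375):
  for y in(-.046,.046): print("base",x,y,px("top",x,y,.012,487,260,6.25,400,0),px("side",x,y,.012,393,216,6.25,400,300))
for x in(-.022,.027):
  for y in(-.032,.032): print("cheek",x,y,px("top",x,y,.05,487,260,6.25,400,0),px("side",x,y,.05,393,216,6.25,400,300))
E
```

```text
tab top 0.0005 -0.018 [765.8  91.7] [630.6 317. ]
tab top 0.0005 0.018 [660.5 121. ] [610.6 344.3]
tab top 0.0125 -0.018 [753.5  56. ] [606.1 313. ]
tab top 0.0125 0.018 [648.3  85.1] [585.6 340.2]
screw -0.032 -0.041 [735.4 209.6] [686.5 514.7]
screw -0.032 0.041 [518.2 270.7] [644.5 585.7]
screw 0.032 -0.041 [677.   38.3] [562.3 491.7]
screw 0.032 0.041 [461.7  97.6] [515.1 560.3]
base -0.0375 -0.046 [753.6 220.8] [699.7 512.6]
base -0.0375 0.046 [509.7 289.4] [653.2 592.4]
base 0.0375 -0.046 [685.1  20.1] [554.6 485.8]
base 0.0375 0.046 [443.6  86.5] [501.1 562.5]
cheek -0.022 -0.032 [743.5 175.9] [669.6 449.7]
cheek -0.022 0.032 [568.2 225. ] [636.  502.8]
cheek 0.027 -0.032 [697.   39.9] [572.9 432.5]
cheek 0.027 0.032 [522.9  88. ] [536.1 484.3]
```

The lens cassette is the one on the right: a grey glass patch shows on its plate in the side view, and the predicted tab and base pixels match to about 1 mm. The dock is at (0.5163, -0.269) with yaw 0.254. The tab grasp point is at about (0.5226, -0.2674).

Call:
move_arm(rows=[[29, 19, -5.5, -0.0075, -1], [29, 19, -5.5, -0.0075, -1], [29, 19, -5.5, -0.0075, -1], [29, 19, -5.5, -0.0075, -1], [29, 19, -5.5, -0.0075, -1], [29, 19, -5.5, -0.0075, -1], [29, 19, -5.5, -0.0075, -1], [29, 19, -5.5, -0.0075, -1], [29, 19, -5.5, -0.0075, -1], [29, 19, -5.5, -0.0075, -1], [28, 18, -5.5, -0.0075, -1], [28, 18, -5.5, -0.0065, -1]], newtons=25)

```text
time: 1.3
tool_pos: [0.5234, -0.2674, 0.1601]
tool_rot: [-3.141, 0.001, 0.254]
contact_force: [0.0, -1.4, -0.6]
opening: 0.0918
grip_force: 0.0
```

Call:
move_arm(rows=[[0, 0, 0, 0, -1], [0, 0, 0, 0, -1], [0, 0, 0, 0, -1]])

```text
time: 1.6
tool_pos: [0.5218, -0.2689, 0.1607]
tool_rot: [-3.141, 0.001, 0.253]
contact_force: [-0.7, -0.7, 0.2]
opening: 0.0919
grip_force: 0.0
```

Call:
move_arm(rows=[[1, 1, -10, 0, -1], [0, 0, -12, 0, -1], [0, 0, -12, 0, -1], [0, 0, -12, 0, -1], [0, 0, -10, 0, -1], [0, 0, -6, 0, -1], [0, 0, -2.5, 0, -1], [0, 0, 0, 0, -1], [0, 0, 0, 0, -1]])

```text
time: 2.5
tool_pos: [0.5238, -0.2676, 0.0967]
tool_rot: [3.141, -0.001, 0.254]
contact_force: [-0.5, 0.6, 0.5]
opening: 0.0919
grip_force: 0.0
```

```bash
python3 - <<'E'
from h import *
t=vision.read_camera("top")[:,:,::-1];s=vision.read_camera("side")[:,:,::-1]
c=lambda im,u,v,w=96,h=72: cv2.resize(im[v-h//2:v+h//2,u-w//2:u+w//2],(400,300),interpolation=cv2.INTER_CUBIC)
cv2.imwrite("pics/grasp.png",np.hstack([c(t,487,250),c(s,393,206)]))
o=monitor.observe();print(o["tool_pos"],o["contact_force"],o["torque"])
E
```

```text
[ 0.52379538 -0.26763193  0.09678462] [-0.62151295  0.14022313  0.0598309 ] [ 0.04623204 -0.01964874  0.00419702]
```

View pics/grasp.png

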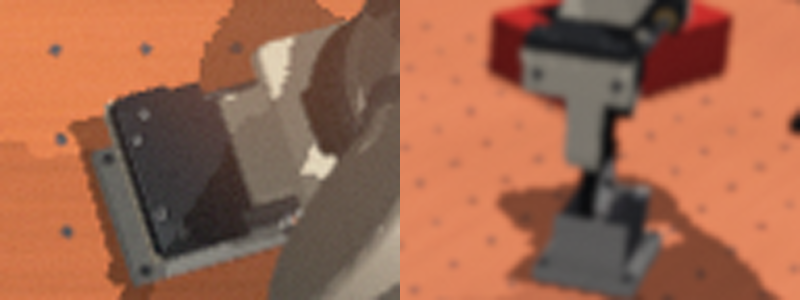

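The fingers straddle the tab; in the side crop the near finger at about (587,130) is in line with the plate below it. Closing now.

Call:
move_arm(rows=[[-1, 0, 0, 0, -0.5], [0, 0, 0, 0, 0], [0, 0, 0, 0, 0.5], [0, 0, 0, 0, 1], [0, 0, 0, 0, 1], [0, 0, 0, 0, 1], [0, 0, 0, 0, 1], [0, 0, 0, 0, 1], [0, 0, 0, 0, 1], [0, 0, 0, 0, 1]], newtons=25)

```text
time: 3.6
tool_pos: [0.5225, -0.2675, 0.0962]
tool_rot: [3.141, 0.0, 0.254]
contact_force: [0.0, 0.4, 0.0]
opening: 0.0358
grip_force: 25.0
```

Call:
move_arm(rows=[[0, 0, 1, 0, 1], [0, 0, 1, 0, 1], [0, 0, 1, 0, 1], [0, 0, 1, 0, 1], [0, 0, 1, 0, 1], [0, 0, 0.5, 0, 1], [0, 0, 0, 0, 1]])

```text
time: 4.3
tool_pos: [0.5225, -0.2675, 0.1018]
tool_rot: [3.141, -0.0, 0.254]
contact_force: [0.4, 0.9, -0.8]
opening: 0.0358
grip_force: 25.0
```

```bash
cat > o.py <<'E'
from cell import monitor,vision
import numpy as np
np.set_printoptions(precision=4,suppress=True)
R=[]
for _ in range(4):
    vision.read_camera("top"); R.append(monitor.observe())
print(R[-1]["time"],*(np.mean([r[k] for r in R],0).round(4) for k in("tool_pos","contact_force","torque")))
E
python3 o.py
```

```text
4.5 [ 0.5225 -0.2674  0.1017] [-0.3379 -0.2049 -1.6492] [ 0.0161  0.0127 -0.0107]
```

Call:
move_arm(rows=[[0, 0, 0.5, 0, 1], [0, 0, 0.5, 0, 1], [0, 0, 0.5, 0, 1], [0, 0, 0.5, 0, 1], [0, 0, 0, 0, 1]])

```text
time: 5.0
tool_pos: [0.5225, -0.2675, 0.1038]
tool_rot: [3.141, -0.0, 0.254]
contact_force: [-0.6, -0.4, -2.0]
opening: 0.0357
grip_force: 25.0
```

Call:
move_arm(rows=[[0, 0, 0.5, 0, 1], [0, 0, 0.5, 0, 1], [0, 0, 0.5, 0, 1], [0, 0, 0.5, 0, 1], [0, 0, 0, 0, 1]])

```text
time: 5.5
tool_pos: [0.5225, -0.2675, 0.1058]
tool_rot: [3.141, -0.0, 0.254]
contact_force: [0.1, -0.0, -1.5]
opening: 0.0357
grip_force: 25.0
```

Call:
move_arm(rows=[[0, 0, 0.5, 0, 1], [0, 0, 0.5, 0, 1], [0, 0, 0.5, 0, 1], [0, 0, 0.5, 0, 1], [0, 0, 0, 0, 1]])

```text
time: 6.0
tool_pos: [0.5225, -0.2675, 0.1078]
tool_rot: [3.141, -0.0, 0.254]
contact_force: [-0.2, 0.3, -2.5]
opening: 0.036
grip_force: 25.0
```

Call:
move_arm(rows=[[0, 0, 0.5, 0, 1], [0, 0, 0, 0, 1]])

```text
time: 6.2
tool_pos: [0.5225, -0.2675, 0.1083]
tool_rot: [3.141, -0.0, 0.254]
contact_force: [0.1, 0.2, -0.6]
opening: 0.0361
grip_force: 25.0
```

```bash
python3 o.py
```

```text
6.4 [ 0.5225 -0.2675  0.1082] [ 0.426  -0.0521 -1.8029] [0.0288 0.0081 0.0126]
```

Call:
move_arm(rows=[[0, 0, 0.5, 0, 1], [0, 0, 0.5, 0, 1], [0, 0, 0.5, 0, 1], [0, 0, 0, 0, 1]])

```text
time: 6.8
tool_pos: [0.5225, -0.2675, 0.1099]
tool_rot: [3.141, -0.0, 0.254]
contact_force: [-0.1, 0.1, -2.2]
opening: 0.0353
grip_force: 25.0
```

```bash
python3 o.py
```

```text
7.0 [ 0.5225 -0.2675  0.1098] [ 0.0115 -0.2231 -1.7327] [-0.012  -0.0196 -0.0009]
```

Call:
move_arm(rows=[[0, 0, 0.5, 0, 1], [0, 0, 0.5, 0, 1], [0, 0, 0.5, 0, 1], [0, 0, 0.5, 0, 1], [0, 0, 0, 0, 1]])

```text
time: 7.5
tool_pos: [0.5225, -0.2675, 0.1118]
tool_rot: [3.141, -0.0, 0.254]
contact_force: [-0.4, -0.2, -1.5]
opening: 0.036
grip_force: 25.0
```

```bash
python3 o.py
```

```text
7.7 [ 0.5225 -0.2675  0.1118] [-0.2454  0.1968 -1.8707] [-0.0036 -0.0111 -0.0053]
```

Call:
move_arm(rows=[[0, 0, 0.5, 0, 1], [0, 0, 0.5, 0, 1], [0, 0, 0.5, 0, 1], [0, 0, 0.5, 0, 1], [0, 0, 0, 0, 1]])

```text
time: 8.2
tool_pos: [0.5225, -0.2675, 0.1138]
tool_rot: [3.141, -0.0, 0.254]
contact_force: [0.1, -0.9, -1.8]
opening: 0.0359
grip_force: 25.0
```

```bash
python3 o.py
```

```text
8.4 [ 0.5225 -0.2675  0.1138] [ 0.1014  0.3148 -1.5166] [0.0248 0.0279 0.0049]
```

Call:
move_arm(rows=[[0, 0, 0.5, 0, 1], [0, 0, 0.5, 0, 1], [0, 0, 0.5, 0, 1], [0, 0, 0.5, 0, 1], [0, 0, 0, 0, 1]])

```text
time: 8.9
tool_pos: [0.5225, -0.2675, 0.1158]
tool_rot: [3.141, -0.0, 0.254]
contact_force: [0.1, 0.9, -2.5]
opening: 0.0355
grip_force: 25.0
```

```bash
python3 o.py
```

```text
9.1 [ 0.5225 -0.2675  0.1158] [-0.2081 -0.1881 -1.7933] [ 0.0101  0.0036 -0.0174]
```

Call:
move_arm(rows=[[0, 0, 0.5, 0, 1], [0, 0, 0.5, 0, 1], [0, 0, 0.5, 0, 1], [0, 0, 0.5, 0, 1], [0, 0, 0, 0, 1]])

```text
time: 9.6
tool_pos: [0.5225, -0.2675, 0.1178]
tool_rot: [3.141, -0.0, 0.254]
contact_force: [0.2, -0.9, -1.9]
opening: 0.0353
grip_force: 25.0
```

```bash
python3 o.py
```

```text
9.8 [ 0.5225 -0.2675  0.1178] [ 0.1248  0.1267 -2.0948] [ 0.0321  0.02   -0.0062]
```

Call:
move_arm(rows=[[0, 0, 0.5, 0, 1], [0, 0, 0.5, 0, 1], [0, 0, 0, 0, 1]])

```text
time: 10.1
tool_pos: [0.5225, -0.2675, 0.1188]
tool_rot: [3.141, -0.0, 0.254]
contact_force: [-0.6, -1.4, -1.9]
opening: 0.0357
grip_force: 25.0
```

```bash
python3 o.py
```

```text
10.3 [ 0.5225 -0.2675  0.1188] [ 0.1926  0.4336 -1.3317] [0.0323 0.0067 0.0063]
```

Call:
move_arm(rows=[[0, 0, 0.5, 0, 1], [0, 0, 0.5, 0, 1], [0, 0, 0.5, 0, 1], [0, 0, 0, 0, 1]])

```text
time: 10.7
tool_pos: [0.5225, -0.2675, 0.1204]
tool_rot: [3.141, -0.0, 0.254]
contact_force: [-0.7, -0.1, -3.0]
opening: 0.036
grip_force: 25.0
```

```bash
python3 o.py; python3 - <<'E'
from h import *
t=vision.read_camera("top")[:,:,::-1];s=vision.read_camera("side")[:,:,::-1]
c=lambda im,u,v,w=64,h=72: cv2.resize(im[v-h//2:v+h//2,u-w//2:u+w//2],(400,450),interpolation=cv2.INTER_CUBIC)
cv2.imwrite("pics/lift.png",np.hstack([c(t,480,260),c(s,393,210)]))
E
```

```text
10.9 [ 0.5225 -0.2675  0.1203] [ 0.3999  0.5203 -1.7084] [-0.0117 -0.0166 -0.0137]
```

View pics/lift.png

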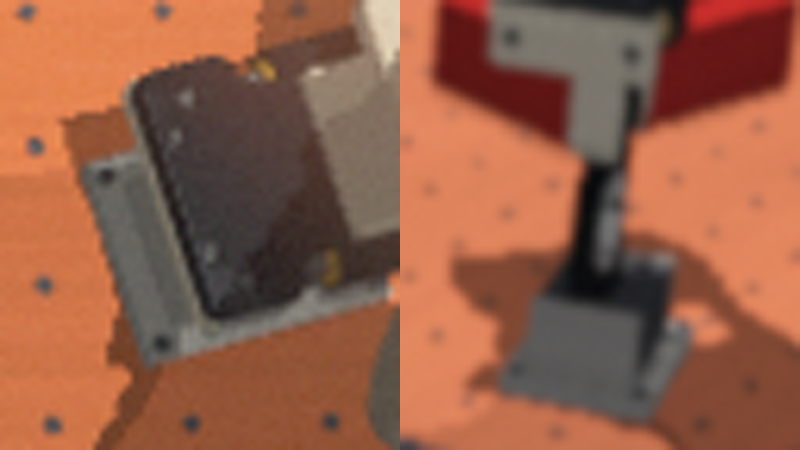

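Side crop: the cassette with its window hangs from the fingers, upright, over the dock at about (600,230). No lip contact yet. Continuing.

Call:
move_arm(rows=[[0, 0, 0.5, 0, 1], [0, 0, 0.5, 0, 1], [0, 0, 0, 0, 1]])

```text
time: 11.3
tool_pos: [0.5225, -0.2675, 0.1213]
tool_rot: [3.141, -0.0, 0.254]
contact_force: [0.3, 0.1, -1.6]
opening: 0.0358
grip_force: 25.0
```

```bash
python3 o.py
```

```text
11.5 [ 0.5225 -0.2675  0.1213] [ 0.0471  0.0169 -1.7085] [-0.0066 -0.0184  0.0032]
```

Call:
move_arm(rows=[[0, 0, 0.5, 0, 1], [0, 0, 0.5, 0, 1], [0, 0, 0, 0, 1]])

```text
time: 11.8
tool_pos: [0.5225, -0.2675, 0.1223]
tool_rot: [3.141, -0.0, 0.254]
contact_force: [-0.5, -0.1, -1.5]
opening: 0.0359
grip_force: 25.0
```

```bash
python3 o.py
```

```text
12.0 [ 0.5225 -0.2675  0.1223] [-0.3678  0.0635 -1.8945] [-0.002   0.0028  0.0136]
```

Call:
move_arm(rows=[[0, 0, 0.5, 0, 1], [0, 0, 0.5, 0, 1], [0, 0, 0, 0, 1]])

```text
time: 12.3
tool_pos: [0.5222, -0.2674, 0.1227]
tool_rot: [-3.141, 0.001, 0.254]
contact_force: [0.3, -1.3, -6.6]
opening: 0.0357
grip_force: 25.0
```

```bash
python3 o.py
```

```text
12.5 [ 0.5223 -0.2674  0.1227] [ 0.4497 -1.2827 -8.0557] [-0.2089 -0.1582 -0.0147]
```

The lip was felt at TCP z of about 0.1225, so u is about 19 mm. Lowering to TCP z of about 0.115, then starting the tip.

Call:
move_arm(rows=[[0, 0, -2, 0, 1], [0, 0, -2, 0, 1], [0, 0, -2, 0, 1], [0, 0, -2, 0, 1], [0, 0, 0, 0, 1], [-3.3, -0.85, 0, 0, 1], [-2.8, -0.72, 0.6, 0, 1], [-2.8, -0.72, 0.6, 0, 1], [-2.8, -0.72, 0.6, 0, 1], [0, 0, 0, 0, 1]])

```text
time: 13.5
tool_pos: [0.5107, -0.2707, 0.1173]
tool_rot: [3.141, -0.0, 0.253]
contact_force: [1.7, -0.4, -1.9]
opening: 0.0356
grip_force: 25.0
```

```bash
python3 o.py
```

```text
13.7 [ 0.5108 -0.2707  0.1173] [ 1.5093 -0.2887 -1.2074] [-0.052  -0.4875  0.0063]
```

Call:
move_arm(rows=[[-2.84, -0.74, 0.33, 0, 1], [-2.84, -0.74, 0.33, 0, 1], [-2.84, -0.74, 0.33, 0, 1], [-2.84, -0.74, 0.07, 0, 1], [-2.84, -0.74, 0.07, 0, 1], [-2.84, -0.74, 0.06, 0, 1], [0, 0, 0, 0, 1]])

```text
time: 14.4
tool_pos: [0.4933, -0.2751, 0.1183]
tool_rot: [3.142, 0.0, 0.253]
contact_force: [2.3, -0.1, 0.1]
opening: 0.0356
grip_force: 25.0
```

```bash
python3 o.py
```

```text
14.6 [ 0.4934 -0.2749  0.1181] [ 1.5489 -0.1742 -0.7103] [-0.0434 -0.5092  0.0165]
```

Call:
move_arm(rows=[[-2.84, -0.74, -0.23, 0, 1], [-2.84, -0.74, -0.23, 0, 1], [-2.84, -0.74, -0.24, 0, 1], [-2.6, -0.67, -0.4, 0, 1], [-2.6, -0.67, -0.45, 0, 1], [0, 0, 0, 0, 1]])

```text
time: 15.2
tool_pos: [0.4796, -0.2785, 0.1165]
tool_rot: [-3.141, 0.0, 0.253]
contact_force: [3.2, 0.3, -1.4]
opening: 0.0359
grip_force: 25.0
```

```bash
python3 o.py
```

```text
15.4 [ 0.4797 -0.2784  0.1165] [ 2.2331  0.2501 -1.7373] [ 0.0639 -0.4987 -0.0073]
```

Call:
move_arm(rows=[[-2.3, -0.6, -0.35, 0, 1], [-2.3, -0.6, -0.4, 0, 1], [0, 0, 0, 0, 1], [0, 0, 0, 0, 1]])

```text
time: 15.8
tool_pos: [0.4753, -0.2796, 0.1159]
tool_rot: [-3.141, 0.0, 0.254]
contact_force: [3.3, 0.5, -1.5]
opening: 0.0359
grip_force: 25.0
```

```bash
python3 o.py; python3 - <<'E'
from h import *
t=vision.read_camera("top")[:,:,::-1];s=vision.read_camera("side")[:,:,::-1]
c=lambda im,u,v,w=64,h=72: cv2.resize(im[v-h//2:v+h//2,u-w//2:u+w//2],(533,600),interpolation=cv2.INTER_CUBIC)
cv2.imwrite("pics/tilt.png",c(s,398,210))
E
```

```text
16.0 [ 0.4753 -0.2796  0.1159] [ 2.8518  0.6777 -1.841 ] [ 0.2036 -0.583   0.0423]
```

View pics/tilt.png

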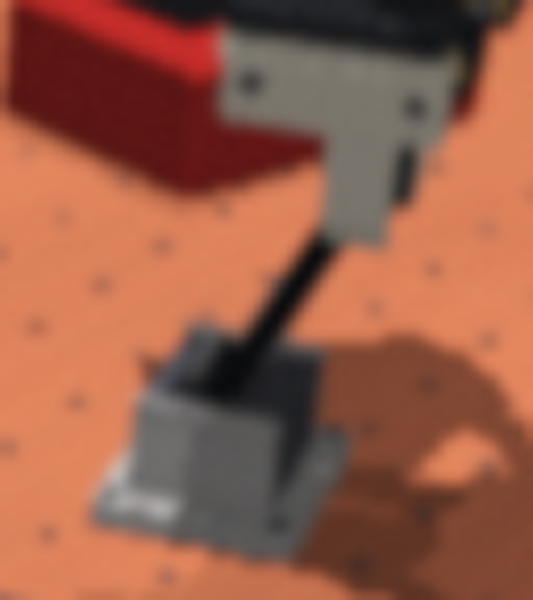

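The cassette is tipped towards the lip side; its plate runs from about (328,245) to (238,375) in the crop. I'll compare that slope with the angle the geometry predicts.

```bash
python3 - <<'E'
from h import *
c0=np.array([.5163,-.269]);a=.2537;R=np.array([[np.cos(a),-np.sin(a)],[np.sin(a),np.cos(a)]])
G=np.array([-42.35,115.9+19])
for th in(20,23,26,29):
    t=np.radians(th);c,s=np.cos(t),np.sin(t);o=[]
    for bx,bz in((0,-30),(0,-75)):
        p=G+[bx*c-bz*s,bx*s+bz*c]
        q=proj("side",[*(c0+R@np.array([p[0],30])/1000),p[1]/1000]);o.append([(q[0]-366+.5)*8.33,(q[1]-174+.5)*8.33])
    o=np.array(o);d=o[1]-o[0];print(th,o.round(0).tolist(),"slope",round(d[0]/d[1],3))
E
```

```text
20 [[318.0, 278.0], [264.0, 380.0]] slope -0.534
23 [[314.0, 276.0], [254.0, 374.0]] slope -0.61
26 [[310.0, 273.0], [245.0, 368.0]] slope -0.691
29 [[307.0, 271.0], [236.0, 362.0]] slope -0.779
```

The measured slope of -0.692 matches 26°. Now easing off the wall, with the heel still short of the ledge.

Call:
move_arm(rows=[[0.97, 0.25, 0, 0, 1], [0.97, 0.25, 0, 0, 1], [0.97, 0.25, 0, 0, 1], [0.97, 0.25, 0.2, 0, 1], [0.97, 0.25, 0.3, 0, 1], [0, 0, 0, 0, 1]])

```text
time: 16.7
tool_pos: [0.4804, -0.2784, 0.1164]
tool_rot: [3.141, 0.0, 0.254]
contact_force: [-0.3, -0.4, -2.6]
opening: 0.0363
grip_force: 25.0
```

```bash
python3 o.py
```

```text
16.9 [ 0.4802 -0.2784  0.1164] [-0.0117  0.0018 -1.7127] [-0.0223  0.0142  0.0081]
```

Free, with only the weight on the tool. Drawing over the sill.

Call:
move_arm(rows=[[1.45, 0.38, 0.35, 0, 1], [1.45, 0.38, 0.35, 0, 1], [1.45, 0.38, 0.35, 0, 1], [1.45, 0.38, 0.35, 0, 1], [0, 0, 0, 0, 1]])

```text
time: 17.4
tool_pos: [0.4863, -0.2769, 0.1179]
tool_rot: [3.141, -0.0, 0.254]
contact_force: [-0.2, 0.4, -1.9]
opening: 0.0357
grip_force: 25.0
```

```bash
python3 o.py
```

```text
17.6 [ 0.4861 -0.2769  0.1178] [ 0.1633 -0.0289 -1.5652] [0.019  0.0632 0.0033]
```

Call:
move_arm(rows=[[1.94, 0.5, 0.7, 0, 1], [1.94, 0.5, 0.7, 0, 1], [1.94, 0.5, 0.7, 0, 1], [1.94, 0.5, 0.7, 0, 1], [1.94, 0.5, 0.7, 0, 1], [1.94, 0.5, 0.7, 0, 1], [0, 0, 0, 0, 1]])

```text
time: 18.3
tool_pos: [0.4977, -0.2739, 0.1223]
tool_rot: [3.141, 0.0, 0.254]
contact_force: [-4.6, -0.5, 2.9]
opening: 0.0356
grip_force: 25.0
```

```bash
python3 o.py
```

```text
18.5 [ 0.4976 -0.2739  0.1223] [-4.2442 -0.3644  4.2494] [-0.0154  0.9451  0.0269]
```

The foot's underside is touching the sill edge lightly. The toe is at about x=+1 and clear of the lip, so I'm lifting straight up.

Call:
move_arm(rows=[[0, 0, 1, 0, 1], [0, 0, 1, 0, 1], [0, 0, 1, 0, 1], [0, 0, 1, 0, 1], [0, 0, 0, 0, 1]])

```text
time: 19.0
tool_pos: [0.498, -0.2739, 0.1261]
tool_rot: [3.141, -0.0, 0.254]
contact_force: [0.1, 0.7, -2.2]
opening: 0.0357
grip_force: 25.0
```

```bash
python3 o.py
```

```text
19.2 [ 0.4978 -0.2739  0.126 ] [-0.2785 -0.3141 -1.72  ] [-0.0044  0.0254  0.0204]
```

Call:
move_arm(rows=[[0, 0, 10, 0, 1], [0, 0, 20, 0, 1], [0, 0, 20, 0, 1], [0, 0, 15, 0, 1], [0, 0, 5, 0, 1], [0, 0, 0, 0, 1], [0, 0, 0, 0, 1], [0, 0, 0, 0, 1]])

```text
time: 20.0
tool_pos: [0.4973, -0.2736, 0.1951]
tool_rot: [-3.14, 0.001, 0.254]
contact_force: [-0.1, -0.5, -1.9]
opening: 0.0357
grip_force: 25.0
```

Call:
move_arm(rows=[[-2, 12, 0, -0.003, 1], [-2, 22, 0, -0.003, 1], [-2, 22, 0, -0.003, 1], [-3, 22, 0, -0.004, 1], [-3, 22, 0, -0.004, 1], [-3, 24, 0, -0.004, 1], [-3, 24, 0, -0.004, 1], [-3, 24, 0, -0.004, 1], [-2, 22, 0, -0.004, 1], [-2, 22, 0, -0.004, 1], [-1, 13, 0, 0, 1], [0, 0, 0, 0, 1]])

```text
time: 21.2
tool_pos: [0.4712, -0.0433, 0.1959]
tool_rot: [-3.141, 0.0, 0.219]
contact_force: [-0.0, 0.1, -1.9]
opening: 0.0358
grip_force: 25.0
```

Call:
move_arm(rows=[[0, 0, -5, 0, 1], [0, 0, -15, 0, 1], [0, 0, -15, 0, 1], [0, 0, -15, 0, 1], [0, 0, -10, 0, 1], [0, 0, 0, 0, 1], [0, 0, 0, 0, 1]])

```text
time: 21.9
tool_pos: [0.4719, -0.0454, 0.1361]
tool_rot: [3.141, 0.0, 0.216]
contact_force: [-0.1, -0.1, -1.1]
opening: 0.0361
grip_force: 25.0
```

```bash
python3 o.py; python3 - <<'E'
from h import *
t=vision.read_camera("top")[:,:,::-1];s=vision.read_camera("side")[:,:,::-1]
c=lambda im,u,v,w=96,h=96: cv2.resize(im[v-h//2:v+h//2,u-w//2:u+w//2],(400,400),interpolation=cv2.INTER_CUBIC)
cv2.imwrite("pics/pre.png",np.hstack([c(s,350,238),c(t,377,244)]))
E
```

```text
22.1 [ 0.4722 -0.0452  0.1366] [-0.0111 -0.3951 -1.6487] [ 0.0228  0.0577 -0.0099]
```

View pics/pre.png

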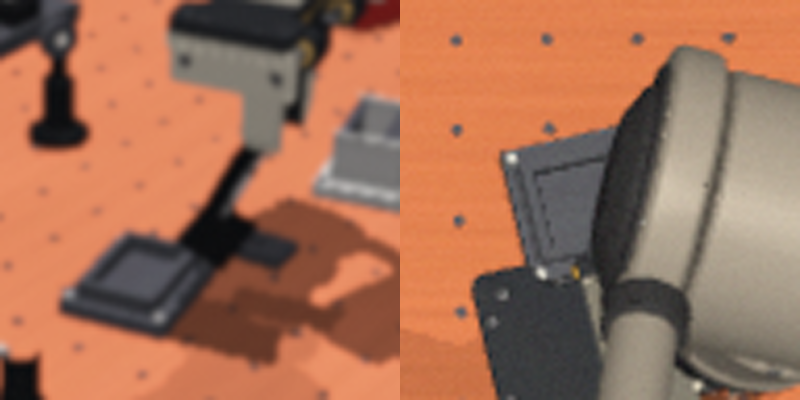

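Side crop: the cassette, still tilted at about 26°, hangs in front (robot side) of the holder, with its heel towards the holder's near wall at about (205,255). I'll right it by pressing the heel gently against that outer wall.

Call:
move_arm(rows=[[-0.2, 1, -12, 0, 1], [0, 0, -15, 0, 1], [0, 0, -12, 0, 1], [0, 0, -6, 0, 1], [0, 0, -2, 0, 1], [0, 0, 0, 0, 1], [0, 0, 0, 0, 1]])

```text
time: 22.9
tool_pos: [0.4719, -0.044, 0.0896]
tool_rot: [3.141, -0.001, 0.217]
contact_force: [0.3, -0.1, -2.2]
opening: 0.0361
grip_force: 25.0
```

```bash
python3 o.py
```

```text
23.1 [ 0.4718 -0.044   0.0895] [-0.3656 -0.0921 -1.5976] [-0.011   0.055   0.0063]
```

Call:
move_arm(rows=[[1.8, 0.4, 0, 0, 1], [1.8, 0.4, 0, 0, 1], [1.8, 0.4, 0, 0, 1], [2.3, 0.5, 1.3, 0, 1], [2.3, 0.5, 1.3, 0, 1], [2.3, 0.5, 1.3, 0, 1], [2.3, 0.5, 1.3, 0, 1], [0, 0, 0, 0, 1]])

```text
time: 23.9
tool_pos: [0.4861, -0.0406, 0.0942]
tool_rot: [-3.141, 0.001, 0.217]
contact_force: [-1.7, 0.0, -2.1]
opening: 0.0355
grip_force: 25.0
```

```bash
python3 o.py
```

```text
24.1 [ 0.486  -0.0406  0.0942] [-1.9916 -0.0724 -2.2314] [0.0087 0.5299 0.0527]
```

Call:
move_arm(rows=[[2.7, 0.6, 1.2, 0, 1], [2.7, 0.6, 1.2, 0, 1], [2.7, 0.6, 1.2, 0, 1], [2.8, 0.6, 1, 0, 1], [2.8, 0.6, 1, 0, 1], [2.8, 0.6, 0.9, 0, 1], [2.8, 0.6, 0.7, 0, 1], [2.8, 0.6, 0.7, 0, 1], [2.8, 0.6, 0.7, 0, 1], [0, 0, 0, 0, 1]])

```text
time: 25.1
tool_pos: [0.5115, -0.0352, 0.1029]
tool_rot: [3.141, -0.001, 0.217]
contact_force: [-2.3, 0.6, -0.8]
opening: 0.0355
grip_force: 25.0
```

```bash
python3 o.py
```

```text
25.3 [ 0.5114 -0.0353  0.1029] [-1.4511  0.1345 -1.643 ] [ 0.1545  0.4429 -0.0018]
```

Call:
move_arm(rows=[[2.3, 0.5, 0.5, 0, 1], [2.3, 0.5, 0.5, 0, 1], [2.2, 0.5, 0.4, 0, 1], [0, 0, 0, 0, 1], [-2, -0.5, 0, 0, 1], [-2, -0.5, 2, 0, 1], [0, 0, 8, 0, 1], [0, 0, 12, 0, 1], [0, 0, 6, 0, 1], [0, 0, 0, 0, 1], [0, 0, 0, 0, 1]])

```text
time: 26.4
tool_pos: [0.5139, -0.0348, 0.1325]
tool_rot: [3.141, -0.001, 0.217]
contact_force: [0.7, 0.8, -1.0]
opening: 0.0356
grip_force: 25.0
```

```bash
python3 o.py; python3 - <<'E'
from h import *
s=vision.read_camera("side");cv2.imwrite("pics/up.png",s[:,:,::-1])
o=monitor.observe();p=o["tool_pos"];x=np.array([np.cos(.217),np.sin(.217)]);y=np.array([-x[1],x[0]])
d=(p[:2]-[.5573,-.0254]);print("holder xy mm",d@x*1e3,d@y*1e3)
# dark columns of the plate's +y end between shoulder and foot
for b in(-35,-55,-75,-90):
    q=p[:2]+y*.030;u,v=proj("side",[*q,p[2]+.019+b/1000]);r=int(round(v));g=s[r].max(1).astype(int)
    print(b,round(u,1),r,g[int(u)-14:int(u)+15])
E
```

```text
26.6 [ 0.5136 -0.0348  0.132 ] [-0.0917  0.414  -1.9429] [-0.002   0.0214 -0.0342]
holder xy mm -44.66203831298632 0.26832890256474123
-35 347.4 231 [231 231 230 230 230 230 230 230 231 232 231 203 121  35  14  14  23  51
  80  93  85  68  75 127 187 224 231 231 231]
-55 347.1 238 [231 232 231 230 230 230 229 229 230 230 210 146  64  18  19  37  74 109
 124 123 118 101  71  82 118 132 134 132 131]
-75 346.8 245 [138 126 114 112 114 109  99 104 122 131 128 110  63  22  15  13  13  17
  23  23  19  15  13  14  16  17  18  23  28]
-90 346.7 250 [54 57 56 49 43 42 41 41 41 39 33 24 17 14 13 14 14 13 15 14 13 13 13 13
 14 18 24 31 38]
```

The plate's left edge is nearly vertical in the side view (columns 345 to 344), so it is upright to about 1-2°. Moving over the pocket and lowering.

Call:
move_arm(rows=[[8, 1.7, 0, 0, 1], [12, 2.6, 0, 0, 1], [12, 2.6, 0, 0, 1], [10, 2.1, 0, 0, 1], [7.5, 1.7, 0, 0, 1], [0, 0, 0, 0, 1], [0, 0, 0, 0, 1], [0, 0, 0, 0, 1]])

```text
time: 27.45
tool_pos: [0.5628, -0.0241, 0.1321]
tool_rot: [-3.141, 0.001, 0.217]
contact_force: [-0.2, 0.3, -1.6]
opening: 0.0356
grip_force: 25.0
```

```bash
cat > m.py <<'E'
from h import *
s=vision.read_camera("side");p=monitor.observe()["tool_pos"];x=np.array([np.cos(.217),np.sin(.217)]);y=np.array([-x[1],x[0]])
d=(p[:2]-[.5573,-.0254]);print("holder xy mm",d@x*1e3,d@y*1e3,p)
for b in(-35,-50,-65,-80):
    q=p[:2]+y*.030;u,v=proj("side",[*q,p[2]+.019+b/1000]);r=int(round(v));g=s[r].max(1).astype(int)
    print(b,round(u,1),int(u)-14,g[int(u)-14:int(u)+15])
E
python3 m.py; python3 o.py
```

```text
holder xy mm 5.728149622209822 -0.009745512518264025 [ 0.56289591 -0.02417624  0.13219937]
-35 329.5 315 [226 225 226 227 230 231 230 229 230 230 230 204 126  42  14  13  22  50
  82  95  92  78  69  88 150 214 230 229 227]
-50 329.4 315 [231 231 231 231 231 231 231 231 231 231 227 194 112  32  14  27  62 102
 125 132 128 122 108  86  91 125 148 163 169]
-65 329.3 315 [228 228 228 228 229 229 229 226 216 200 168 118  58  19  15  24  55  86
  96  92  78  52  30  48  88 117 128 132 132]
-80 329.2 315 [167 166 166 158 142 131 130 130 130 127 111  76  35  15  13  14  13  13
  14  13  12  13  13  15  14  14  15  17  30]
27.7 [ 0.5631 -0.0242  0.1323] [-0.363   0.2134 -1.5787] [ 0.0002  0.0106 -0.024 ]
```

Call:
move_arm(rows=[[0, 0, -8, 0, 1], [0, 0, -8, 0, 1], [0, 0, -5, 0, 1], [0, 0, -3, 0, 1], [0, 0, -2, 0, 1], [0, 0, -2, 0, 1], [0, 0, 0, 0, 1]])

```text
time: 28.4
tool_pos: [0.5633, -0.0241, 0.1041]
tool_rot: [-3.142, 0.0, 0.217]
contact_force: [-0.3, 0.4, -2.0]
opening: 0.0356
grip_force: 25.0
```

```bash
python3 o.py
```

```text
28.6 [ 0.5634 -0.0241  0.1044] [ 0.3419 -0.2112 -1.7813] [-0.0136  0.0219 -0.0193]
```

It is inside the pocket with no contact. Going down to the floor.

Call:
move_arm(rows=[[0, 0, -2, 0, 1], [0, 0, -2, 0, 1], [0, 0, -1, 0, 1], [0, 0, -1, 0, 1], [0, 0, -0.7, 0, 1], [0, 0, -0.6, 0, 1], [0, 0, 0, 0, 1]])

```text
time: 29.3
tool_pos: [0.5634, -0.0241, 0.0972]
tool_rot: [3.141, -0.0, 0.217]
contact_force: [-0.4, 0.8, 0.7]
opening: 0.0354
grip_force: 25.0
```

```bash
python3 o.py
```

```text
29.5 [ 0.5635 -0.0241  0.0972] [-0.1205  0.6045  1.5295] [ 0.1208  0.1173 -0.0133]
```

Call:
move_arm(rows=[[0, 0, -0.5, 0, 1], [0, 0, -0.5, 0, 1], [0, 0, -0.3, 0, 1], [0, 0, 0, 0, 1], [0, 0, 0, 0, 1]])

```text
time: 30.0
tool_pos: [0.5641, -0.024, 0.097]
tool_rot: [3.141, -0.002, 0.217]
contact_force: [0.0, 2.1, 8.5]
opening: 0.0358
grip_force: 25.0
```

```bash
python3 o.py; python3 m.py
```

```text
30.2 [ 0.5641 -0.024   0.097 ] [-0.8676  2.0047  8.7384] [ 0.3502  0.4129 -0.025 ]
holder xy mm 6.9772058459032404 -0.08939240522115523 [ 0.56413282 -0.0239851   0.0969944 ]
-35 328.8 314 [228 228 228 229 230 230 231 230 230 223 201 162 109  53  18  14  18  36
  69  94 101  90  69  74  94 106 125 134 135]
-50 328.8 314 [143 135 135 134 133 132 132 132 134 135 133 118  79  36  14  19  41  80
 114 130 130 124 116  95  75  98 125 135 135]
-65 328.7 314 [215 184 152 140 135 134 133 132 132 133 131 112  66  25  13  19  41  73
  95  97  89  71  39  18  22  33  38  41  40]
-80 328.6 314 [228 227 219 190 153 135 131 125 106  79  51  34  24  16  14  15  14  13
  13  13  14  13  14  15  12  13  17  25  38]
```

Seated on the floor, pressed level at about 10 N and upright. Easing the pressure, releasing and retreating.

Call:
move_arm(rows=[[0, 0, -0.3, 0, 1], [0, 0, 0, 0, 1], [0, 0, 0.7, 0, 1], [0, 0, 0.5, 0, 1], [0, 0, 0, 0, 0.3], [0, 0, 0, 0, -0.3], [0, 0, 0, 0, -1], [0, 0, 0, 0, -1], [0, 0, 0, 0, -1], [0, 0, 0, 0, -1], [0, 0, 0, 0, -1], [0, 0, 0, 0, -1]])

```text
time: 31.45
tool_pos: [0.5633, -0.0241, 0.0965]
tool_rot: [3.141, 0.0, 0.217]
contact_force: [0.1, 0.5, 1.1]
opening: 0.0872
grip_force: 0.0
```

Call:
move_arm(rows=[[0, 0, 5, 0, -1], [0, 0, 15, 0, -1], [0, 0, 25, 0, -1], [0, 0, 30, 0, -1], [-20, 0, 25, 0, -1], [-30, 0, 10, 0, -1], [-40, 0, 0, 0, -1], [-40, 0, 0, 0, -1], [-20, 0, 0, 0, -1], [0, 0, 0, 0, -1], [0, 0, 0, 0, -1]])

```text
time: 32.55
tool_pos: [0.4141, -0.0243, 0.2073]
tool_rot: [3.141, -0.002, 0.216]
contact_force: [0.1, 0.4, -0.4]
opening: 0.0916
grip_force: 0.0
```

```bash
python3 o.py; python3 - <<'E'
from h import *
t=vision.read_camera("top")[:,:,::-1];s=vision.read_camera("side")[:,:,::-1]
c=lambda im,u,v,w=64,h=72: cv2.resize(im[v-h//2:v+h//2,u-w//2:u+w//2],(400,450),interpolation=cv2.INTER_CUBIC)
cv2.imwrite("pics/end.png",np.hstack([c(t,377,240),c(s,335,240)]))
c0=np.array([.5573,-.0254]);a=.217;R=np.array([[np.cos(a),-np.sin(a)],[np.sin(a),np.cos(a)]])
for q in([1,18,122],[1,-18,122],[13,18,122],[13,-18,122],[13,30,87],[1,30,87],[13,30,17],[1,30,17],[-18,30,17],[-18,-30,17]):
    w=np.r_[c0+R@np.array(q[:2])/1e3,q[2]/1e3];A=proj("top",w);B=proj("side",w)
    print(q,((A-[345,204]+.5)*6.25).round(),((B-[303,204]+.5)*6.25+[400,0]).round())
E
```

```text
32.75 [ 0.4144 -0.0243  0.2068] [-0.0102 -0.0585 -0.021 ] [ 0.0147  0.0071 -0.009 ]
[1, 18, 122] [181. 200.] [591. 127.]
[1, -18, 122] [290. 175.] [625.  93.]
[13, 18, 122] [172. 164.] [565. 121.]
[13, -18, 122] [281. 139.] [600.  88.]
[13, 30, 87] [127. 193.] [552. 207.]
[1, 30, 87] [135. 227.] [578. 213.]
[13, 30, 17] [111. 229.] [550. 350.]
[1, 30, 17] [119. 262.] [575. 356.]
[-18, 30, 17] [132. 313.] [615. 366.]
[-18, -30, 17] [296. 276.] [669. 303.]
```

View pics/end.png

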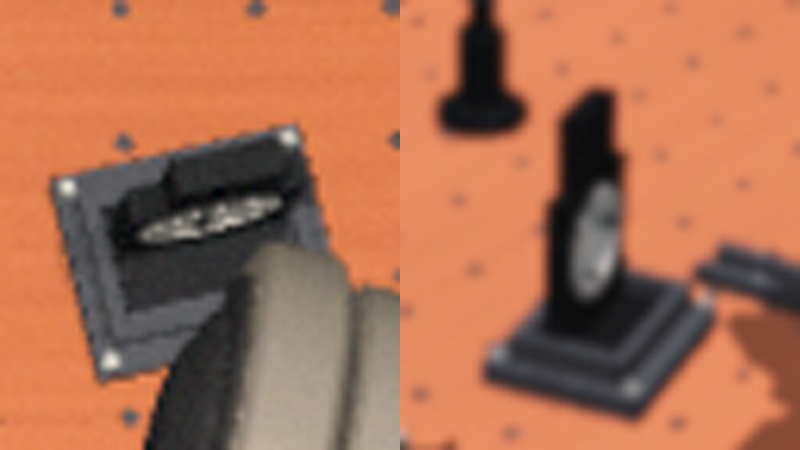

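The lens cassette stands upright inside the pocket with its window showing. The tab top at about (165,160) and the foot corner at about (125,312) are within about 2 mm of the predicted centred positions, and nothing is touching the robot.

```bash
python3 -c "
from cell import workorder
print(workorder.hand_in())"
```

```text
the job is handed in; nothing more can be done
None
```

The lens cassette is out of its dock and standing upright, released, on the holder's pocket floor; the arm touched nothing else as far as I could tell, though I did not re-measure the bystanders, and the job was handed in at about 33 s with no verdict returned.

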